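# Drive a stuck axle stub out of a trolley wheel

### The job

The trolley wheel on the knock-out stand has a brass axle stub stuck in its hub. Take the drift from its holder, feel for the bore with its tip and press the stub right through until it drops into the red tray underneath, pressing gently so that the wheel's sprung seat is never driven down to its stop. Then hang the drift upright in its holder again, let go of it, and leave everything else on the bench where it is.

Things in the scene. Friction and masses are not known exactly. Their poses are not given: they have to be found in the camera images.
- wheel_seat (a point): Centre of the wheel's place on the stand, level with the unloaded hub face (122 mm above the bench). The wheel lies loosely: its upright bore's axis is 3 to 6 mm to one side of this point, in a direction that differs every time and is not reported: feel for it with the drift. Through bore 17.5 mm in diameter, almost no lead-in, in a flat steel hub face 48 mm across. Axes as the stand's
- stand: Grey steel knock-out stand, 150 x 150 mm, fixed to the bench; origin at the centre of its underside; z up, x and y along its sides. Four short steel posts (tops 104 mm above the bench) stand round the wheel: 100 mm across, black tyre (tops 120 mm above the bench), grey web, bare-steel hub 36 mm thick (86 to 122 mm above the bench, unloaded)
- wheel (a joint): How far the wheel is pressed down on its sprung seat, m: 0 unloaded, hard stop at 0.010. The first 2 N do not move it, then it gives 1 mm for every 2 N, straight down, and springs back up. Stuck in its bore is a solid brass stub, 16 mm across, 22 mm long, top 10 mm below the hub face. It resists with 7 to 12 N and falls out once pushed 18 mm down (drift tip 28 mm below the pressed hub face)
- tray: Red plastic catch tray under the wheel, fixed in the stand, 96 x 96 mm, 32 mm high, walls and floor 4 mm, floor's top 12 mm above the bench; origin at the centre of its underside; z up. Empty at the start; the stub falls into it
- drift_grip (a point): Middle of the grip of the drift (upright tool, 107 mm long, 0.2 kg), 82 mm above its tip: blue square grip 20 x 20 mm, 52 to 107 mm from the tip; dark collar 32 mm across, 46 to 52 mm from the tip; round steel shank 14 mm across, 46 mm long. z points from the tip to the grip's end (up at the start); x and y are square to the grip's flat faces
- drift_tip (a point): Flat tip of the drift's shank, on its axis; axes as for the grip
- holder_mouth (a point): Centre of the hole's mouth on the top of the drift's holder: a wooden block 80 x 80 x 60 mm fixed to the bench, with an upright through hole 21 mm in diameter in which the drift hangs upright by its collar, tip 46 mm below this point. z up, x and y along the block's sides
- spare_wheel: A spare trolley wheel lying flat, 100 mm across, 34 mm high, black tyre; a bystander, leave it alone. Origin at its underside (tools: on the tool's axis)
- new_stub: A new brass stub standing on end, 16 mm across, 24 mm high; a bystander, leave it alone. Origin at its underside (tools: on the tool's axis)
- hammer: A hammer lying on the bench; a bystander, leave it alone. Origin at its underside (tools: on the tool's axis)
- wrench: A wrench lying on the bench; a bystander, leave it alone. Origin at its underside (tools: on the tool's axis)
- tape_roll: A roll of tan packing tape lying flat, 100 mm across, 48 mm high; a bystander, leave it alone. Origin at its underside (tools: on the tool's axis)
- oil_bottle: A white bottle with a red cap, 56 mm across, 130 mm high; a bystander, leave it alone. Origin at its underside (tools: on the tool's axis)
Not all that is in view belongs to the job. What is shaped like the part that bears drift_grip but orange is not meant. Of the things shaped like the part that bears holder_mouth, the wooden one is meant.

How it is judged:
On the way, in this order (a step that is already met when the one before it is completed fails the run):
1. the drift is lifted out of its holder (z of drift_tip in the frame of holder_mouth above 0.005 m), for 0.1 s.
2. the drift's tip is in the wheel's bore, 16 mm or more below the unloaded hub face (horizontal distance between drift_tip and wheel_seat below 0.01 m and z of drift_tip in the frame of wheel_seat below -0.016 m), for 0.1 s.
3. the stub has fallen out of the far side and lies in the tray (something other than the drift or the robot weighs on the tray) (contact force between tray and anything else above 0.15 N and contact force between tray and the fingers below 0.05 N and contact force between tray and the arm below 0.05 N and distance between drift_tip and tray above 0.05 m), for 0.2 s.
At the end, for the whole second after the job is handed in: The stub lies in the red tray, bearing on it, with drift and robot clear of the tray; the drift hangs in its holder (tip within 8 mm of the hole's axis, 42 mm or more below its mouth, upright to 0.12 rad); the gripper touches nothing; the wheel is unloaded (seat within 2 mm of its top) (all of step 3 and horizontal distance between drift_tip and holder_mouth below 0.008 m and z of drift_tip in the frame of holder_mouth below -0.042 m and angle between drift_tip's own z axis and vertical below 0.12 rad and contact force between the fingers and anything else below 0.05 N and value of joint wheel below 0.002 m).
It fails at once if the sprung seat is driven down to its stop (pressed down more than 9 mm, about 20 N) (value of joint wheel above 0.009 m).
It fails at once if any bystander is moved by more than 20 mm (distance of any of spare_wheel, new_stub, hammer, wrench, tape_roll, oil_bottle from where it was at the start of the episode above 0.02 m).
It also fails if it takes over 72 s, if anything falls off the work surface, if the arm or the gripper's body presses on something with over 40 N, if the wrist force passes 120 N, or if a joint passes its speed limit or range.

### The arm

A 7-joint arm with a two-finger parallel gripper is mounted at the origin on the work surface. World frame = base frame: x ahead of the robot, y to its left, z up, the work surface at z = 0. Lengths are in m, angles in rad, forces in N, time in s.
With the tool pointing down it reaches from about 0.425 to 1.025 m from the base axis. Payload 9.4 kg.
Tool frame: the origin (TCP) lies at the very end of the fingers, on their centre line; the grasp point (between the pads) lies 19 mm behind it; z points along the fingers, y is the direction in which the jaws open and shut (so a half turn about z gives the same grasp; the last joint's range is limited). The gripper opens to 93 mm and grips with 3 to 60 N. Pads are 15 mm wide; open, the fingers measure 128 mm over their backs; the gripper's body (75 mm by 188 mm) begins 65 mm behind the grasp point.
Start: joints at [1.111, 0.599, -0.003, 1.599, 0.002, 0.943, -0.08], TCP at [0.271, -0.673, 0.219] pointing down, gripper open.
Joint ranges: [-2.57, 2.57], [-0.35, 1.97], [-1.29, 1.29], [0.11, 2.56], [-1.05, 4.19], [0.11, 1.86], [-2.63, 2.63]. Speed limits (rad/s): [2.22, 2.22, 3.01, 3.01, 3.14, 3.14, 3.14].

### API

Orientations are given as a 3x3 rotation matrix whose columns are the frame's x, y, z axes.
In Python, from rig import read_state, imaging, bot, models gives the robot as it stands. The module is installed in compiled form; this text tells all that it offers.
- The arm moves only by the tool play_rows, never from a script. Its argument "deltas" is a list of rows, each a list of 3 entries, a list of its own where there are three numbers: the turn, a rotation vector about the tool's x, y, z in rad, then the shift along the tool's x, y, z in cm, then the closure, from 0 (fully open) to 1 (shut). A call has 1 to 20 rows; each row is the pose to reach, as a shift and turn from the pose commanded when the call began, along the tool's axes at that moment; what a row does not reach only later rows make up. A row lasts 1/8 s, in which the tool goes at most 62.5 mm and 10.7 degrees, less where a joint would pass 70% of its speed; a pose out of reach is approached as far as the arm can. A call with a gripper value outside its range is refused whole. The fingers move at their own pace and stop on an object; the grip force is fixed at half the most. Time passes only in rows, so rows that repeat a pose let the fingers close. It gives the time, the measured TCP pose, the force and the opening at its end, in the units of the state.
- read_state(): the state, without advancing time (a new reading comes with each control period).
- imaging.read_camera(name): name is "scene" or "top" or "wrist"; returns a dict with "image" (384x512x3 uint8, red, green, blue), "camera_matrix" (3x3 intrinsics, pixels), "view" (4x4, takes a point from world to camera coordinates). Camera axes: x right, y down, z forward; pixel columns grow to the right and rows downward; lengths in m; the calibration is good to about 2 mm. A picture is of the moment at which its call begins. There is no depth.
- bot.job_done(): hands the job in, once; it reports no verdict.
Trained networks look in the newest picture that a camera, given by its name, has taken for a name from the list of things; names that differ only in an ending like _2 or _b are one class to them, and where a whole thing is asked for, a point or a joint stands for the part that bears it (a point fixed in the world has none). Each returns a list of dicts, best first, with "score" (0 to 1); they miss things now and then, are a little off and sometimes report something else, mostly with a low value. They report only what shows in the picture. A call takes as long as a camera call. They do not tell look-alikes from the thing itself.
- models.recognise(camera, query): "point" ([column, row] in pixels, amid what is visible of it).
The state is a dict: "t": time; "joints": joint angles; "qvel": joint speeds; "tau": joint torques, N m; "eef_pos": TCP position; "tcp_rot": TCP orientation; "force": force on the tool from outside, world axes, zero at the start; "wrist_torque": the same for the moment, N m; "finger_gap": finger opening in m.
Only numpy, scipy, OpenCV 4.12 (cv2) and the standard library are available. Lean on these libraries where they do the work, as an engineer would, in place of code of your own. Each camera call takes 0.05 s, during which the arm holds its last target.

## Working session

There is one attempt and no reset: what is moved stays moved. The work goes in short steps, Python scripts to look and compute and a tool call to move; the robot and the scene stay as the last step left them, time stands still between calls to the robot, and variables do not carry over. Pictures are saved under pics/ and viewed, and the job is handed in when it is done.

Besides the shell and the picture viewer there is one more tool, called after ">>>" as name(argument=value, ...) on one line, values as JSON. play_rows: Moves the arm, as the interface text tells. Its arguments: {"type":"object","properties":{"deltas":{"type":"array","items":{"type":"array"}}},"required":["deltas"]}

```bash
mkdir -p pics; cat > h.py <<'E'
import numpy as np,cv2
from rig import read_state, imaging, bot, models
def cam(n,save=None):
    d=imaging.read_camera(n)
    if save: cv2.imwrite('pics/'+save,cv2.cvtColor(d['image'],cv2.COLOR_RGB2BGR))
    return d
def ray(d,uv):
    K=d['camera_matrix'];V=d['view'];R=V[:3,:3];c=-R.T@V[:3,3]
    r=R.T@np.linalg.inv(K)@np.array([uv[0],uv[1],1.]);return c,r
def onz(d,uv,z):
    c,r=ray(d,uv);return c+r*(z-c[2])/r[2]
def proj(d,p):
    q=d['view'][:3,:3]@np.array(p)+d['view'][:3,3];q=d['camera_matrix']@q;return q[:2]/q[2]
E
python3 - <<'E'
from h import *
np.set_printoptions(precision=4,suppress=True)
for n in ["scene","top","wrist"]:
    d=cam(n,n+'0.png'); V=d['view'];print(n,-V[:3,:3].T@V[:3,3],d['camera_matrix'][0,0])
    for q in ["drift_grip","stand","holder_mouth","wheel","tray"]:
        print(q,[(np.round(x['point']),round(x['score'],2)) for x in models.recognise(n,q)[:4]])
s=read_state();print(s)
E
```

```text
scene [ 1.1928 -0.4329  1.0237] 406.9386680175346
drift_grip [(array([203., 267.]), 0.76), (array([192., 211.]), 0.76), (array([196., 232.]), 0.65), (array([302., 253.]), 0.61)]
stand [(array([308., 196.]), 0.68)]
holder_mouth [(array([151., 242.]), 0.82), (array([202., 242.]), 0.57)]
wheel [(array([311., 172.]), 0.74)]
tray [(array([304., 202.]), 0.6), (array([101., 275.]), 0.19)]
top [0.5106 0.0171 1.7841] 459.75382102059456
drift_grip [(array([294., 198.]), 0.63), (array([306., 176.]), 0.49), (array([285., 225.]), 0.48)]
stand [(array([203., 188.]), 0.76)]
holder_mouth [(array([293., 203.]), 0.97), (array([324., 220.]), 0.85), (array([199., 194.]), 0.67)]
wheel [(array([183., 191.]), 0.86)]
tray []
wrist [ 0.3352 -0.6476  0.3853] 285.7131697158798
drift_grip []
stand []
holder_mouth []
wheel []
tray []
{'t': 0.9, 'joints': array([ 1.1113,  0.5992, -0.0025,  1.5994,  0.0018,  0.9429, -0.0798]), 'qvel': array([ 0.0012, -0.0007,  0.0023,  0.0006, -0.001 ,  0.0012, -0.0003]), 'tau': array([ -0.0002, -76.4802,   1.4965, -25.2703,  -0.0523,   0.0106,
         0.    ]), 'eef_pos': array([ 0.2708, -0.6725,  0.2187]), 'tcp_rot': array([[ 0.9276,  0.3735, -0.    ],
       [ 0.3735, -0.9276, -0.0001],
       [-0.0001,  0.0001, -1.    ]]), 'force': array([ 0.6783, -0.8968,  1.1788]), 'wrist_torque': array([-0.0125, -0.0011, -0.0087]), 'finger_gap': 0.09302641567950953}
```

View pics/scene0.png

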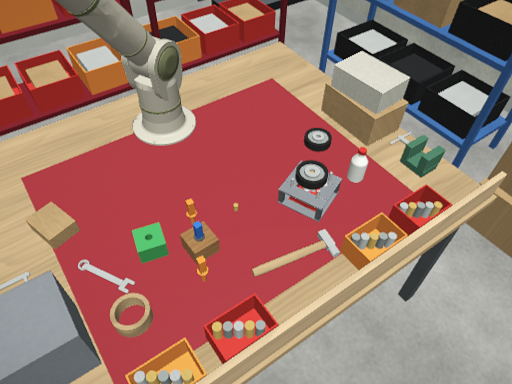

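View pics/top0.png

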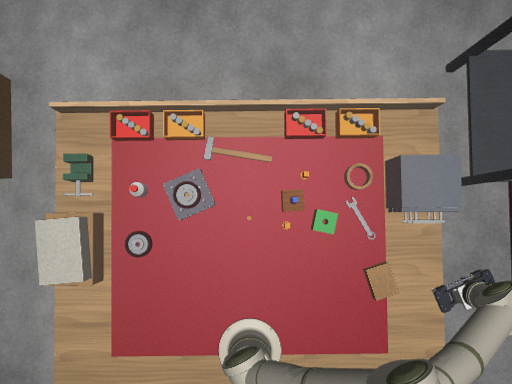

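```bash
python3 - <<'E'
import cv2
a=cv2.imread('pics/top0.png')[130:270,150:370];cv2.imwrite('pics/topc.png',cv2.resize(a,None,fx=3.6,fy=3.6,interpolation=2))
a=cv2.imread('pics/scene0.png')[130:310,90:370];cv2.imwrite('pics/scc.png',cv2.resize(a,None,fx=2.8,fy=2.8,interpolation=2))
E
```

```text
(no output)
```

View pics/topc.png

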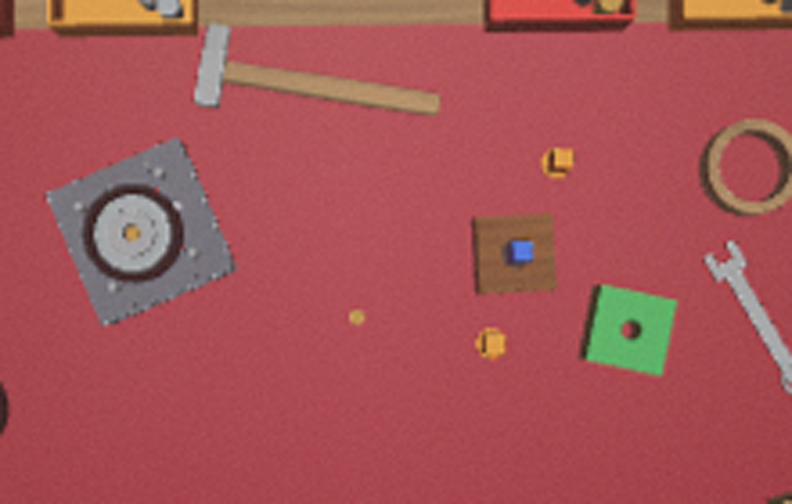

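View pics/scc.png

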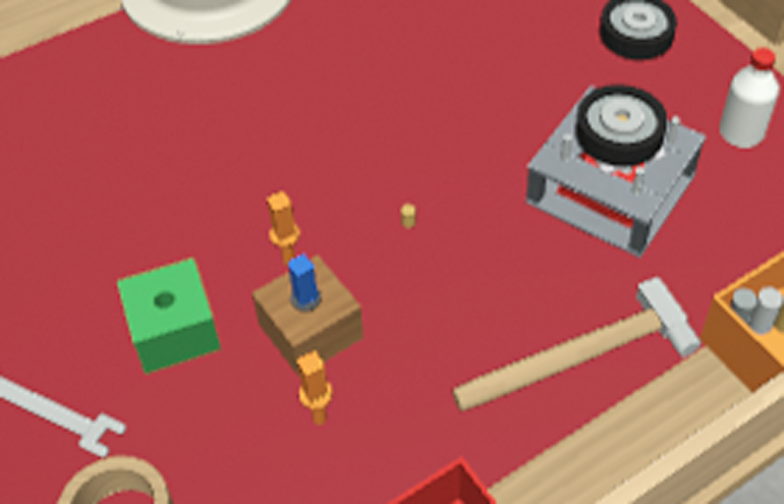

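```bash
python3 - <<'E'
from h import *
np.set_printoptions(precision=4,suppress=True)
d=cam('top');s=cam('scene')
print('grip top',onz(d,(294.5,199.5),.121), 'scene',onz(s,(198,223),.121))
print('block',onz(d,(293,201),.06),'wheel hub',onz(d,(186.5,194.7),.112),'orange',onz(d,(306,174.5),.1),onz(d,(286.5,225),.1))
w=imaging.read_camera('wrist');st=read_state();R=st['tcp_rot'];V=w['view']
print('cam in tool',R.T@(-V[:3,:3].T@V[:3,3]-st['eef_pos']));print(V[:3,:3]@R)
E
```

```text
grip top [ 0.5663 -0.1676  0.121 ] scene [ 0.5683 -0.1679  0.121 ]
block [ 0.5628 -0.1686  0.06  ] wheel hub [0.5884 0.2243 0.112 ] orange [ 0.6585 -0.2136  0.1   ] [ 0.4741 -0.1392  0.1   ]
cam in tool [ 0.0691  0.001  -0.1667]
[[ 0.0006  1.      0.0003]
 [-0.9682  0.0007 -0.2503]
 [-0.2503 -0.0002  0.9682]]
```

>>> play_rows(deltas=[[[0,0,0.1],[11,-9,-3],0],[[0,0,0.2],[20,-16,-6],0],[[0,0,0.3],[28,-22,-8],0],[[0,0,0.383],[34,-27,-8],0],[[0,0,0.383],[40,-31,-8],0],[[0,0,0.383],[46.2,-35.8,-8],0],[[0,0,0.383],[46.2,-35.8,-8],0],[[0,0,0.383],[46.2,-35.8,-8],0],[[0,0,0.383],[46.2,-35.8,-8],0],[[0,0,0.383],[46.2,-35.8,-8],0],[[0,0,0.383],[46.2,-35.8,-8],0],[[0,0,0.383],[46.2,-35.8,-8],0],[[0,0,0.383],[46.2,-35.8,-8],0]])

```text
t: 2.68
eef_pos: [0.5648, -0.1694, 0.2986]
tcp_rot: [[1.0, -0.002, -0.0], [-0.002, -1.0, -0.0], [-0.0, 0.0, -1.0]]
force: [0.1, -0.5, -1.0]
finger_gap: 0.093
```

```bash
python3 - <<'E'
from h import *
np.set_printoptions(precision=4,suppress=True)
d=cam('wrist','w1.png');st=read_state();print(st['eef_pos'],st['tcp_rot'],st['t'],st['force'])
np.savez('w1.npz',**d)
E
```

```text
[ 0.565  -0.1693  0.2986] [[ 1.     -0.0024 -0.0002]
 [-0.0024 -1.     -0.0004]
 [-0.0002  0.0004 -1.    ]] 2.725 [ 0.1137  0.2274 -0.92  ]
```

View pics/w1.png

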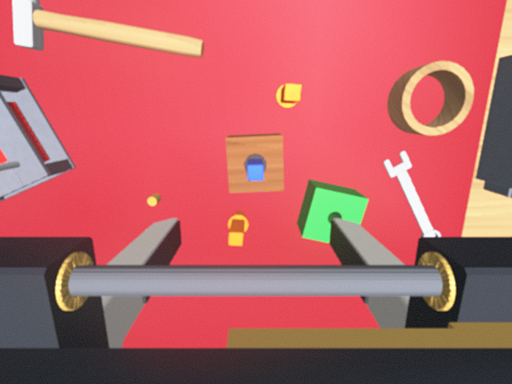

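```bash
python3 - <<'E'
from h import *
a=cv2.imread('pics/w1.png')[120:205,210:305];cv2.imwrite('pics/w1c.png',cv2.resize(a,None,fx=7,fy=7,interpolation=2))
E
```

```text
(no output)
```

View pics/w1c.png

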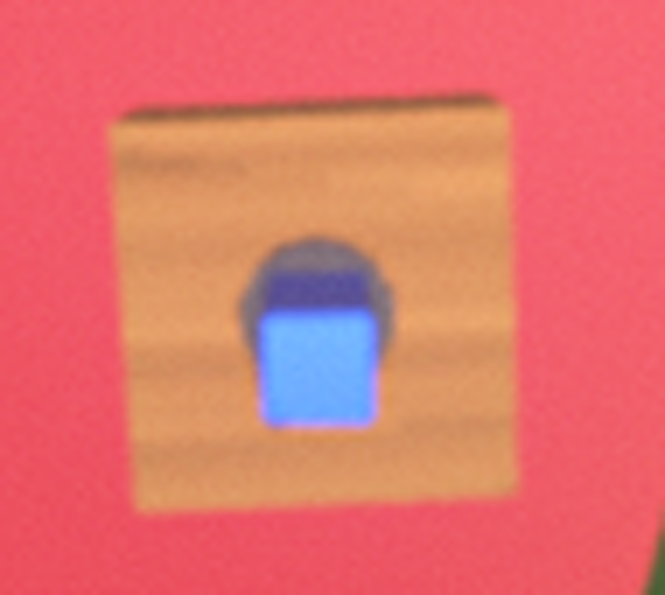

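```bash
python3 - <<'E'
from h import *
np.set_printoptions(precision=4,suppress=True)
d=np.load('w1.npz')
f=lambda p:(p[0]/7+210-.43,p[1]/7+120-.43)
for z,C in ((.121,[(260,312),(378,310),(376,427),(263,427)]),(.06,[(112,125),(508,108),(518,495),(135,512)])):
    P=np.array([onz(d,f(c),z) for c in C]);print(P[:,:2],P.mean(0))
    e=[P[(i+1)%4]-P[i] for i in range(4)]
    print([ (np.linalg.norm(v),np.degrees(np.arctan2(v[1],v[0]))) for v in e])
E
```

```text
[[ 0.5791 -0.1603]
 [ 0.5794 -0.1808]
 [ 0.5586 -0.1806]
 [ 0.5586 -0.1607]] [ 0.5689 -0.1706  0.121 ]
[(np.float64(0.020480636104535998), np.float64(-89.13163062219857)), (np.float64(0.02077419112675366), np.float64(179.34972096542077)), (np.float64(0.01990184066534141), np.float64(89.88882771491551)), (np.float64(0.020426688155568647), np.float64(0.955714754630341))]
[[ 0.6069 -0.1294]
 [ 0.6101 -0.2083]
 [ 0.5306 -0.2122]
 [ 0.527  -0.132 ]] [ 0.5687 -0.1704  0.06  ]
[(np.float64(0.07903149135405999), np.float64(-87.69093413314745)), (np.float64(0.07966823008345325), np.float64(-177.2410710985715)), (np.float64(0.08027536798236314), np.float64(92.51477999741026)), (np.float64(0.07995638074537335), np.float64(1.8663224098678648))]
```

>>> play_rows(deltas=[[[0,0,0],[0.4,0.1,6],0],[[0,0,0],[0.4,0.1,12],0],[[0,0,0],[0.4,0.1,17],0],[[0,0,0],[0.4,0.1,20],0],[[0,0,0],[0.4,0.1,22.2],0],[[0,0,0],[0.4,0.1,22.2],0],[[0,0,0],[0.4,0.1,22.2],0]])

```text
t: 3.6
eef_pos: [0.5699, -0.1695, 0.0774]
tcp_rot: [[1.0, -0.001, 0.001], [-0.001, -1.0, -0.0], [0.001, 0.0, -1.0]]
force: [-1.3, 0.6, 0.2]
finger_gap: 0.0929
```

```bash
python3 - <<'E'
from h import *
np.set_printoptions(precision=4,suppress=True)
d=cam('wrist','w2.png');st=read_state();print(st['eef_pos'],st['tcp_rot'],st['t'],st['force'])
E
```

```text
[ 0.5701 -0.1694  0.0777] [[ 1.     -0.0008  0.0015]
 [-0.0008 -1.     -0.0004]
 [ 0.0015  0.0004 -1.    ]] 3.65 [ 0.6448  1.0988 -0.1088]
```

View pics/w2.png

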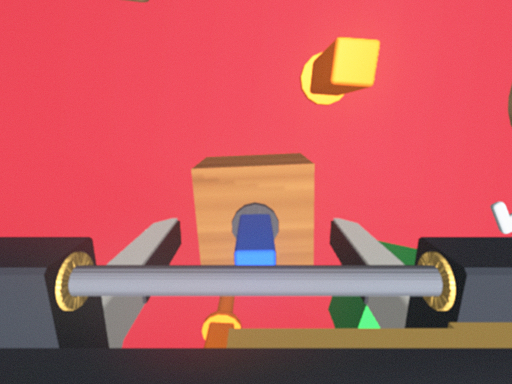

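>>> play_rows(deltas=[[[0,0,0],[-0.1,0.1,0],0],[[0,0,0],[-0.1,0.1,0],1],[[0,0,0],[-0.1,0.1,0],1],[[0,0,0],[-0.1,0.1,0],1],[[0,0,0],[-0.1,0.1,0],1],[[0,0,0],[-0.1,0.1,0],1],[[0,0,0],[-0.1,0.1,0],1],[[0,0,0],[-0.1,0.1,0],1]])

```text
t: 4.65
eef_pos: [0.5686, -0.1699, 0.0766]
tcp_rot: [[1.0, -0.0, -0.0], [-0.0, -1.0, -0.0], [-0.0, 0.0, -1.0]]
force: [-0.6, 0.2, -0.2]
finger_gap: 0.0277
```

>>> play_rows(deltas=[[[0,0,0],[0,0,0],1],[[0,0,0],[0,0,0],1],[[0,0,0],[0,0,0],1],[[0,0,0],[0,0,0],1]])

```text
t: 5.15
eef_pos: [0.5686, -0.1699, 0.0766]
tcp_rot: [[1.0, -0.0, -0.0], [-0.0, -1.0, 0.0], [-0.0, -0.0, -1.0]]
force: [0.5, 0.6, 0.0]
finger_gap: 0.0202
```

>>> play_rows(deltas=[[[0,0,0],[0,0,-2],1],[[0,0,0],[0,0,-5],1],[[0,0,0],[0,0,-9],1],[[0,0,0],[0,0,-13],1],[[0,0,0],[0,0,-16],1],[[0,0,0],[-1,-3,-18],1],[[0,0,0],[-2,-7,-18],1],[[0,0,0],[-3,-12,-18],1],[[0,0,0],[-4,-17,-18],1],[[0,0,0],[-4,-22,-18],1],[[0,0,0],[-4,-27,-18],1],[[0,0,0],[-4,-32,-18],1],[[0,0,0],[-4,-36,-18],1],[[0,0,0],[-4,-39,-18],1],[[0,0,0],[-4,-39.4,-18],1],[[0,0,0],[-4,-39.4,-18],1],[[0,0,0],[-4,-39.4,-18],1]])

```text
t: 7.28
eef_pos: [0.5288, 0.2226, 0.2565]
tcp_rot: [[1.0, -0.002, -0.0], [-0.002, -1.0, -0.001], [-0.0, 0.001, -1.0]]
force: [0.6, 0.1, -2.0]
finger_gap: 0.0197
```

```bash
python3 - <<'E'
from h import *
np.set_printoptions(precision=4,suppress=True)
d=cam('wrist','w3.png');st=read_state();print(st['eef_pos'],st['tcp_rot'],st['t'],st['force'],st['finger_gap'])
np.savez('w3.npz',**d)
a=cv2.imread('pics/w3.png');cv2.imwrite('pics/w3b.png',cv2.resize(a,None,fx=1.56,fy=1.56,interpolation=2))
E
```

```text
[0.5288 0.2227 0.2566] [[ 1.     -0.0019 -0.0002]
 [-0.0019 -1.     -0.0006]
 [-0.0002  0.0006 -1.    ]] 7.325 [-0.2622  0.2775 -1.6667] 0.01974931786350763
```

View pics/w3b.png

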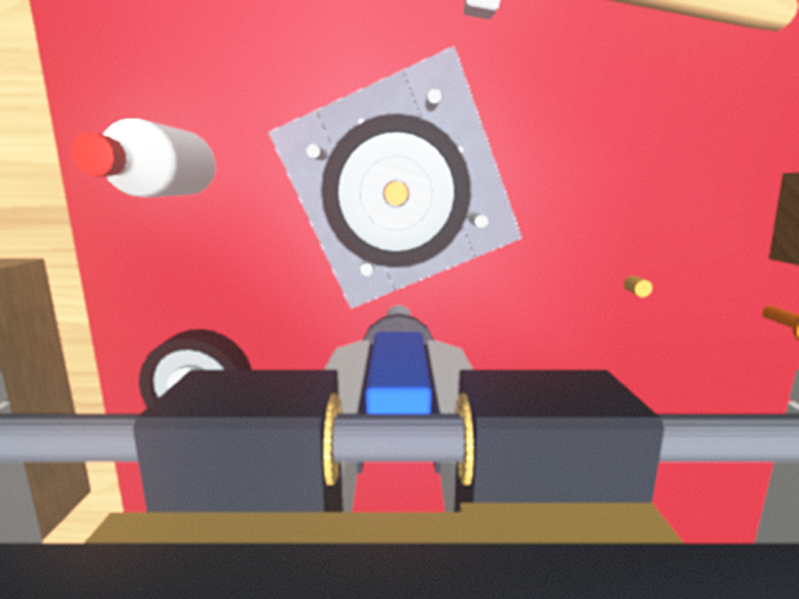

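```bash
python3 - <<'E'
from h import *
a=cv2.imread('pics/w3.png')[65:225,195:315];cv2.imwrite('pics/w3c.png',cv2.resize(a[:115],None,fx=6.5,fy=6.5,interpolation=2))
cv2.imwrite('pics/w3d.png',cv2.resize(a[30:90,30:90],None,fx=10,fy=10,interpolation=0))
E
```

```text
(no output)
```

View pics/w3c.png

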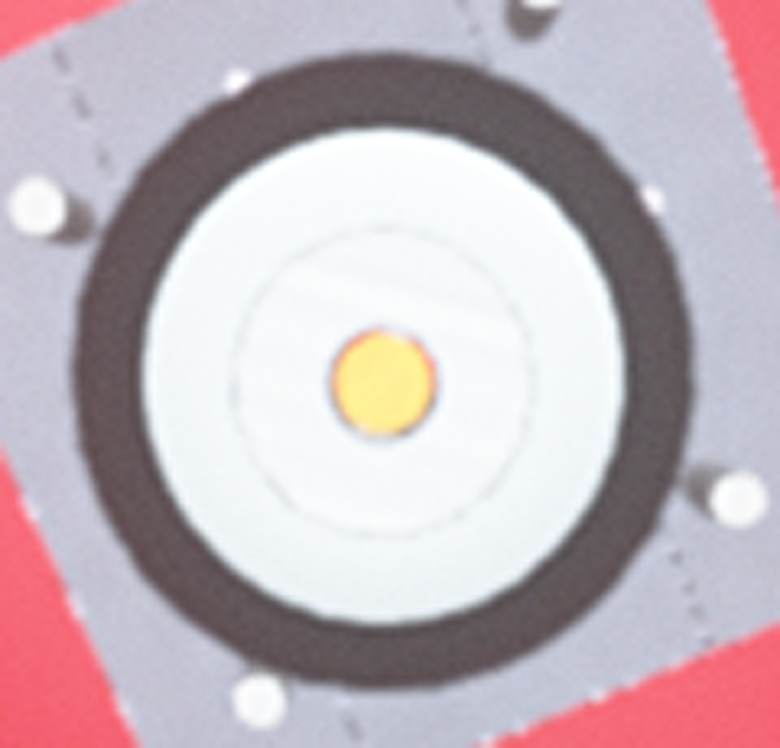

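View pics/w3d.png

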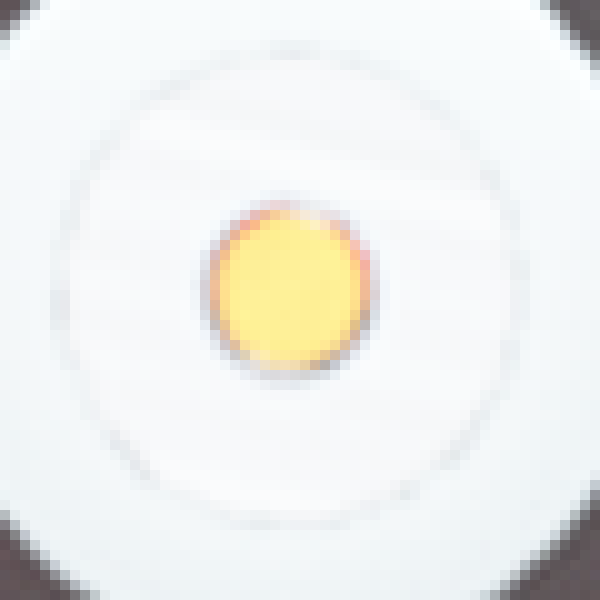

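```bash
python3 - <<'E'
from h import *
np.set_printoptions(precision=4,suppress=True)
d=np.load('w3.npz')
f=lambda p:(p[0]/6.5+195-.43,p[1]/6.5+65-.43)
g=lambda p:(p[0]/10+225-.5,p[1]/10+95-.5)
print('bore',onz(d,g((290.5,290)),.122),'hub',[onz(d,g(p),.122) for p in((55,285),(525,285),(290,45),(290,525))])
print('hubc',onz(d,g((290,285)),.122))
print('tyre',[onz(d,f(p),.120)[:2] for p in((72,370),(694,370),(384,50),(384,690))], )
print('web inner', [onz(d,f(p),.120)[:2] for p in((142,375),(626,375),(384,126),(384,624))], )
P=np.array([onz(d,f(p),.104)[:2] for p in((38,206),(738,498),(260,700),(537,-8))])
print('posts',P,P.mean(0))
st=np.array([onz(d,((x)/1.56,y/1.56),0.08)[:2] for x,y in((270,130),(455,47),(522,238),(350,308))])
print('stand',st,st.mean(0))
print('tip px pred',proj(d,(.5288,.2227,.194)))
E
```

```text
bore [0.5919 0.2231 0.122 ] hub [array([0.5925, 0.2472, 0.122 ]), array([0.5924, 0.199 , 0.122 ]), array([0.6159, 0.2231, 0.122 ]), array([0.568 , 0.2232, 0.122 ])]
hubc [0.5924 0.2231 0.122 ]
tyre [array([0.594 , 0.2725]), array([0.5939, 0.1738]), array([0.6413, 0.2229]), array([0.5424, 0.2231])]
web inner [array([0.5932, 0.2614]), array([0.5931, 0.1846]), array([0.6304, 0.2229]), array([0.5534, 0.2231])]
posts [[0.6198 0.2795]
 [0.5725 0.163 ]
 [0.5377 0.2448]
 [0.6521 0.1986]] [0.5955 0.2215]
stand [[0.6354 0.3141]
 [0.6894 0.1817]
 [0.557  0.1262]
 [0.5013 0.2599]] [0.5958 0.2205]
tip px pred [253.81   202.8207]
```

>>> play_rows(deltas=[[[0,0,0],[2,0,1],1],[[0,0,0],[4,0,2],1],[[0,0,0],[5.5,-0.1,3],1],[[0,0,0],[6.3,-0.1,4.5],1],[[0,0,0],[6.3,-0.1,5.8],1],[[0,0,0],[6.3,-0.1,6.5],1],[[0,0,0],[6.3,-0.1,6.5],1],[[0,0,0],[6.3,-0.1,6.5],1],[[0,0,0],[6.3,-0.1,6.5],1]])

```text
t: 8.45
eef_pos: [0.5919, 0.2253, 0.1923]
tcp_rot: [[1.0, 0.0, 0.001], [0.0, -1.0, 0.0], [0.001, -0.0, -1.0]]
force: [1.3, 0.4, -2.3]
finger_gap: 0.0196
```

```bash
python3 - <<'E'
from h import *
np.set_printoptions(precision=4,suppress=True)
d=cam('wrist','w4.png');st=read_state();print(st['eef_pos'],st['t'],st['force'],st['wrist_torque'])
cam('scene','s4.png')
np.savez('w4.npz',**d)
a=cv2.imread('pics/w4.png')[100:260,150:360];cv2.imwrite('pics/w4b.png',cv2.resize(a,None,fx=3.6,fy=3.6,interpolation=2))
a=cv2.imread('pics/s4.png')[90:230,250:390];cv2.imwrite('pics/s4b.png',cv2.resize(a,None,fx=4.2,fy=4.2,interpolation=2))
E
```

```text
[0.5919 0.2253 0.1922] 8.5 [-0.0122  0.0804 -1.8761] [ 0.0041 -0.0061  0.0386]
```

View pics/w4b.png

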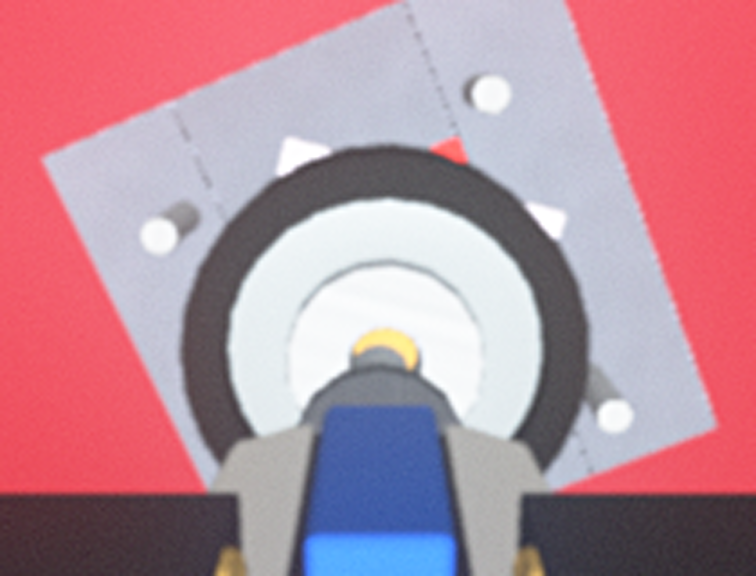

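View pics/s4b.png

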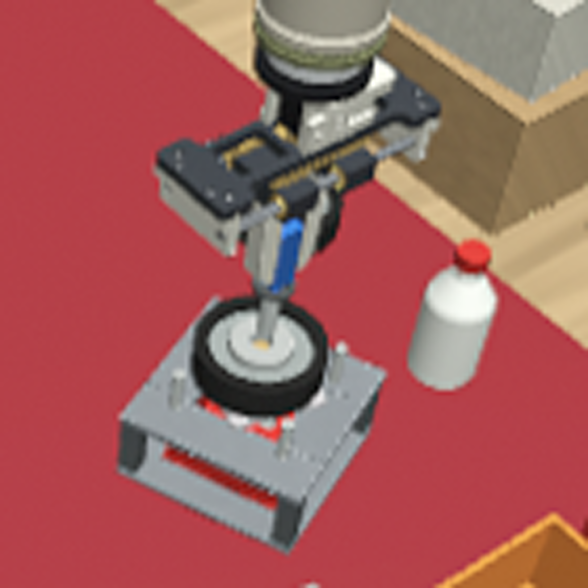

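```bash
python3 - <<'E'
from h import *
d=np.load('w4.npz')
g=lambda p:((p-np.array([150,100]))*3.6)
print(g(proj(d,(.5919+.00875,.2231,.122))),g(proj(d,(.592+.007,.2253,.1296))),g(proj(d,(.5955,.2215,.122))))
E
```

```text
[383.70338803 325.66425607] [374.31790292 340.71246556] [390.35430417 346.54349694]
```

>>> play_rows(deltas=[[[0,0,0],[0.04,0.17,0.2],1],[[0,0,0],[0.04,0.17,0.4],1],[[0,0,0],[0.04,0.17,0.6],1],[[0,0,0],[0.04,0.17,0.8],1],[[0,0,0],[0.04,0.17,0.9],1],[[0,0,0],[0.04,0.17,1.0],1],[[0,0,0],[0.04,0.17,1.1],1],[[0,0,0],[0.04,0.17,1.1],1],[[0,0,0],[0.04,0.17,1.1],1]])

```text
t: 9.68
eef_pos: [0.5921, 0.2234, 0.1806]
tcp_rot: [[1.0, -0.0, 0.0], [-0.0, -1.0, 0.0], [0.0, -0.0, -1.0]]
force: [0.0, -0.2, -2.9]
finger_gap: 0.0196
```

```bash
python3 - <<'E'
from h import *
np.set_printoptions(precision=4,suppress=True)
d=cam('wrist','w5.png');st=read_state();print(st['eef_pos'],st['t'],st['force'],st['wrist_torque'])
a=cv2.imread('pics/w5.png')[100:260,150:360];cv2.imwrite('pics/w5b.png',cv2.resize(a,None,fx=3.6,fy=3.6,interpolation=2))
E
```

```text
[0.5921 0.2235 0.1806] 9.725 [ 0.1834 -0.0035 -2.0555] [ 0.0471  0.0486 -0.0619]
```

View pics/w5b.png

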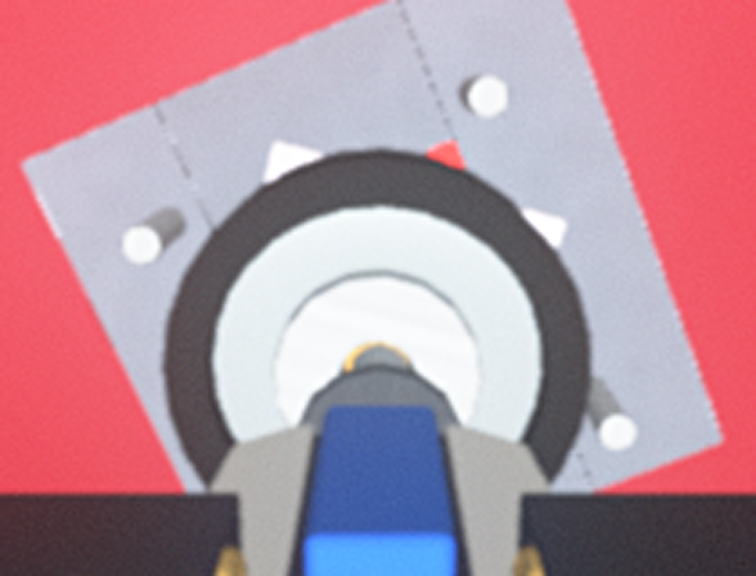

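>>> play_rows(deltas=[[[0,0,0],[0,0,0.2],1],[[0,0,0],[0,0,0.4],1],[[0,0,0],[0,0,0.5],1],[[0,0,0],[0,0,0.6],1],[[0,0,0],[0,0,0.7],1],[[0,0,0],[0,0,0.8],1],[[0,0,0],[0,0,0.9],1],[[0,0,0],[0,0,0.9],1],[[0,0,0],[0,0,0.9],1]])

```text
t: 10.85
eef_pos: [0.5923, 0.2234, 0.1719]
tcp_rot: [[1.0, -0.0, 0.0], [-0.0, -1.0, 0.0], [0.0, -0.0, -1.0]]
force: [-0.6, -1.1, 4.8]
finger_gap: 0.02
```

>>> play_rows(deltas=[[[0,0,0],[0,0,0.1],1],[[0,0,0],[0,0,0.2],1],[[0,0,0],[0,0,0.3],1],[[0,0,0],[0,0,0.4],1],[[0,0,0],[0,0,0.5],1],[[0,0,0],[0,0,0.5],1],[[0,0,0],[0,0,0.5],1]])

```text
t: 11.72
eef_pos: [0.5924, 0.2238, 0.1669]
tcp_rot: [[1.0, -0.0, 0.001], [-0.0, -1.0, 0.001], [0.001, -0.001, -1.0]]
force: [-0.4, -1.0, 6.2]
finger_gap: 0.0197
```

>>> play_rows(deltas=[[[0,0,0],[0,0,0.1],1],[[0,0,0],[0,0,0.2],1],[[0,0,0],[0,0,0.3],1],[[0,0,0],[0,0,0.4],1],[[0,0,0],[0,0,0.5],1],[[0,0,0],[0,0,0.6],1],[[0,0,0],[0,0,0.7],1],[[0,0,0],[0,0,0.8],1],[[0,0,0],[0,0,0.8],1],[[0,0,0],[0,0,0.8],1]])

```text
t: 12.98
eef_pos: [0.5924, 0.2239, 0.1589]
tcp_rot: [[1.0, 0.0, 0.001], [0.0, -1.0, 0.001], [0.001, -0.001, -1.0]]
force: [-0.3, -0.2, 5.5]
finger_gap: 0.0198
```

>>> play_rows(deltas=[[[0,0,0],[0,0,0.1],1],[[0,0,0],[0,0,0.2],1],[[0,0,0],[0,0,0.3],1],[[0,0,0],[0,0,0.4],1],[[0,0,0],[0,0,0.5],1],[[0,0,0],[0,0,0.6],1],[[0,0,0],[0,0,0.7],1],[[0,0,0],[0,0,0.7],1],[[0,0,0],[0,0,0.7],1]])

```text
t: 14.1
eef_pos: [0.5918, 0.2234, 0.1514]
tcp_rot: [[1.0, -0.0, -0.001], [-0.0, -1.0, -0.0], [-0.001, 0.0, -1.0]]
force: [-1.3, 0.3, -3.3]
finger_gap: 0.0197
```

>>> play_rows(deltas=[[[0,0,0],[0,0,-0.5],1],[[0,0,0],[0,0,-1.5],1],[[0,0,0],[0,0,-2.7],1],[[0,0,0],[0,0,-4],1],[[0,0,0],[0,0,-6],1],[[0,0,0],[0,0,-8.5],1],[[0,0,0],[0,0,-10.5],1],[[0,0,0],[-3,0,-10.5],1],[[0,0,0],[-6,0,-10.5],1],[[0,0,0],[-6,0,-10.5],1],[[0,0,0],[-6,0,-10.5],1]])

```text
t: 15.48
eef_pos: [0.5329, 0.2236, 0.2575]
tcp_rot: [[1.0, -0.0, 0.002], [-0.0, -1.0, 0.001], [0.002, -0.001, -1.0]]
force: [0.2, 0.2, -1.9]
finger_gap: 0.02
```

```bash
python3 - <<'E'
from h import *
np.set_printoptions(precision=4,suppress=True)
d=cam('wrist','w6.png');st=read_state();print(st['eef_pos'],st['t'],st['force'],st['wrist_torque'])
cam('scene','s6.png')
a=cv2.imread('pics/w6.png')[50:350,100:430];a=cv2.resize(a,(528,480),interpolation=2)
b=cv2.imread('pics/s6.png')[150:225,270:350];b=cv2.resize(b,(512,480),interpolation=2)
cv2.imwrite('pics/c6.png',cv2.resize(np.hstack([a,b]),(800,369)))
E
```

```text
[0.5331 0.2234 0.2572] 15.525 [ 0.3976  0.6418 -2.2339] [-0.022   0.0175  0.0027]
```

View pics/c6.png

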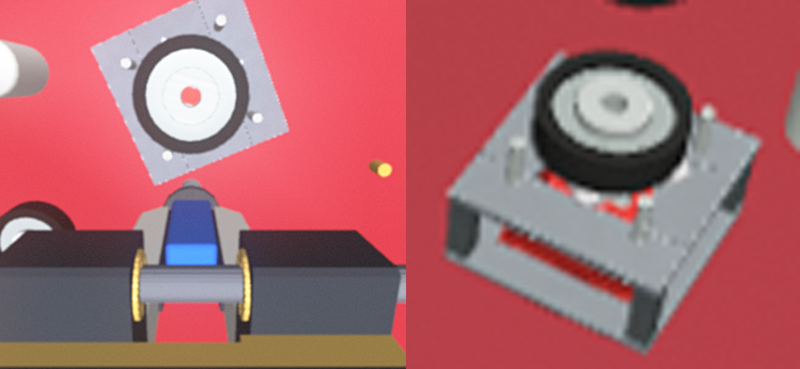

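>>> play_rows(deltas=[[[0,0,0],[0,2,0],1],[[0,0,0],[1,6,0],1],[[0,0,0],[2,11,0],1],[[0,0,0],[3,16,0],1],[[0,0,0],[3.6,21,0],1],[[0,0,0],[3.6,26,0],1],[[0,0,0],[3.6,31,0],1],[[0,0,0],[3.6,35,0],1],[[0,0,0],[3.6,38,0],1],[[0,0,0],[3.6,39.3,0],1],[[0,0,0],[3.6,39.3,2],1],[[0,0,0],[3.6,39.3,5],1],[[0,0,0],[3.6,39.3,7],1],[[0,0,0],[3.6,39.3,8.5],1],[[0,0,0],[3.6,39.3,9],1],[[0,0,0],[3.6,39.3,9],1],[[0,0,0],[3.6,39.3,9],1],[[0,0,0],[3.6,39.3,9],1]])

```text
t: 17.82
eef_pos: [0.5684, -0.1696, 0.1672]
tcp_rot: [[1.0, -0.0, 0.001], [-0.0, -1.0, -0.0], [0.001, 0.0, -1.0]]
force: [0.8, -0.1, -2.5]
finger_gap: 0.0197
```

```bash
python3 - <<'E'
from h import *
np.set_printoptions(precision=4,suppress=True)
d=cam('wrist','w7.png');st=read_state();print(st['eef_pos'],st['t'],st['force'],st['wrist_torque'])
a=cv2.imread('pics/w7.png')[100:300,150:380];cv2.imwrite('pics/w7b.png',cv2.resize(a,None,fx=3,fy=3,interpolation=2))
g=lambda p:((p-np.array([150,100]))*3)
print('hole',g(proj(d,(.5687,-.1704,.06))),'tip front',g(proj(d,st['eef_pos']+[.007,0,-.0626])))
for P in [(.6069,-.1294),(.6101,-.2083)]: print(g(proj(d,P+(.06,))))
E
```

```text
[ 0.5683 -0.1696  0.1671] 17.875 [ 0.4265  0.4856 -1.0505] [ 0.0151 -0.056  -0.0005]
hole [314.5854 268.4897] tip front [311.6362 284.5768]
[185.894  152.1145]
[433.9714 142.115 ]
```

View pics/w7b.png

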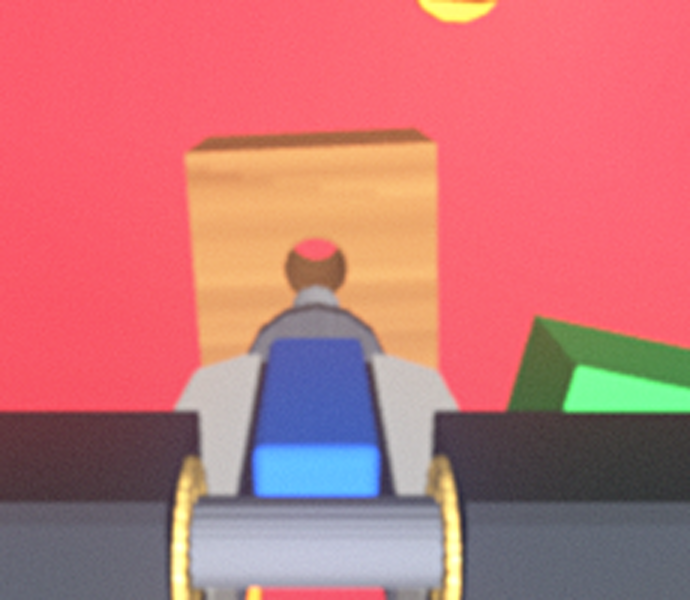

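>>> play_rows(deltas=[[[0,0,0],[0,0,1.5],1],[[0,0,0],[0,0,3],1],[[0,0,0],[0,0,4],1],[[0,0,0],[0,0,5],1],[[0,0,0],[0,0,6],1],[[0,0,0],[0,0,7],1],[[0,0,0],[0,0,8],1],[[0,0,0],[0,0,8.6],1],[[0,0,0],[0,0,8.9],1],[[0,0,0],[0,0,8.9],1],[[0,0,0],[0,0,8.9],1]])

```text
t: 19.25
eef_pos: [0.5682, -0.1696, 0.0779]
tcp_rot: [[1.0, -0.0, 0.0], [-0.0, -1.0, -0.0], [0.0, 0.0, -1.0]]
force: [-0.0, 1.0, -2.3]
finger_gap: 0.0201
```

Hanging free just above the seat (force still shows the tool's weight). I'll open in place and then back off upward.

>>> play_rows(deltas=[[[0,0,0],[0,0,0.1],1],[[0,0,0],[0,0,0.1],1],[[0,0,0],[0,0,0.1],0.7],[[0,0,0],[0,0,0.1],0.4],[[0,0,0],[0,0,0.1],0],[[0,0,0],[0,0,0.1],0],[[0,0,0],[0,0,0.1],0],[[0,0,0],[0,0,0.1],0],[[0,0,0],[0,0,0.1],0],[[0,0,0],[0,0,0.1],0],[[0,0,0],[0,0,0.1],0],[[0,0,0],[0,0,0.1],0]])

```text
t: 20.75
eef_pos: [0.568, -0.1696, 0.0766]
tcp_rot: [[1.0, -0.0, -0.0], [-0.0, -1.0, -0.0], [-0.0, 0.0, -1.0]]
force: [0.1, 0.3, -0.3]
finger_gap: 0.0929
```

>>> play_rows(deltas=[[[0,0,0],[0,0,-2],0],[[0,0,0],[0,0,-6],0],[[0,0,0],[0,0,-11],0],[[0,0,0],[0,0,-16],0],[[0,0,0],[0,0,-22],0],[[0,0,0],[0,0,-22],0],[[0,0,0],[0,0,-22],0],[[0,0,0],[0,0,-22],0]])

```text
t: 21.75
eef_pos: [0.5673, -0.1694, 0.2951]
tcp_rot: [[1.0, -0.0, -0.003], [-0.0, -1.0, 0.0], [-0.003, -0.0, -1.0]]
force: [-0.8, -1.5, -0.6]
finger_gap: 0.0929
```

```bash
python3 - <<'E'
from h import *
np.set_printoptions(precision=4,suppress=True)
d=cam('wrist','w8.png');s=cam('scene','s8.png');st=read_state();print(st['eef_pos'],st['t'],st['force'],st['finger_gap'])
a=cv2.imread('pics/w8.png');a=cv2.resize(a[0:240,100:420],(400,300))
b=cv2.imread('pics/s8.png')[130:310,90:370];b=cv2.resize(b,(466,300),interpolation=2)
cv2.imwrite('pics/c8.png',cv2.resize(np.hstack([a,b]),(800,277)))
a=cv2.imread('pics/w8.png')[110:205,205:305];cv2.imwrite('pics/w8c.png',cv2.resize(a,None,fx=6,fy=6,interpolation=2))
E
```

```text
[ 0.5675 -0.1694  0.2952] 21.85 [-0.0051 -1.1758 -0.0496] 0.09283317876864132
```

View pics/c8.png

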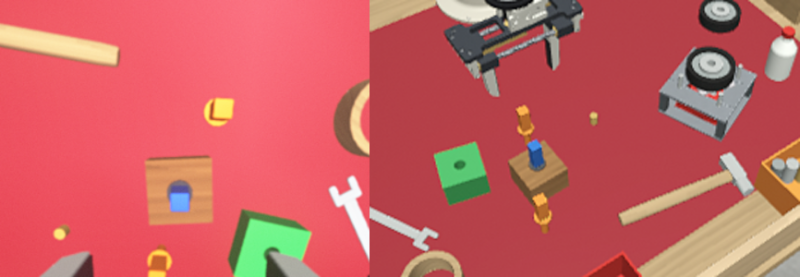

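View pics/w8c.png

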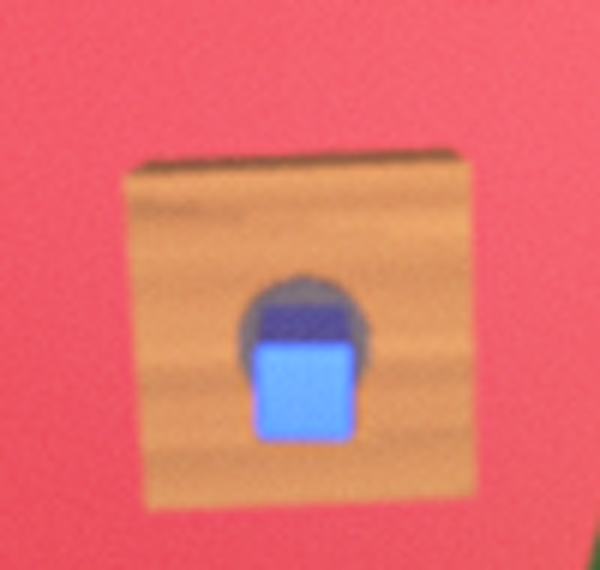

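```bash
python3 - <<'E'
import cv2,numpy as np
a=cv2.imread('pics/w6.png')[95:160,220:285];b=cv2.imread('pics/s8.png')[150:220,270:345]
cv2.imwrite('pics/c9.png',np.hstack([cv2.resize(a,(390,390),interpolation=2),cv2.resize(b,(400,390),interpolation=2)]))
E
```

```text
(no output)
```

View pics/c9.png

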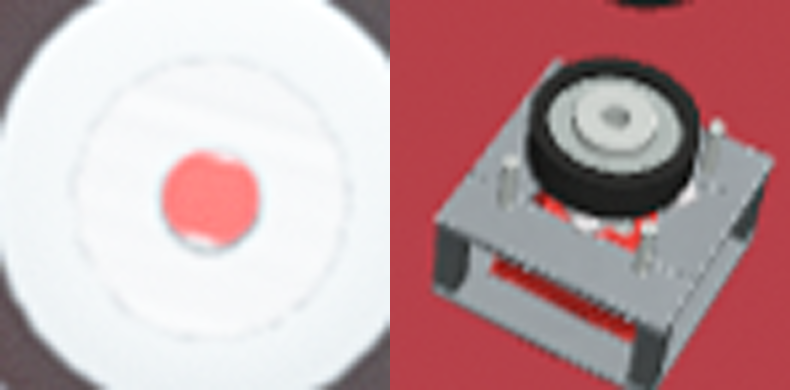

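```bash
python3 - <<'E'
from h import *
print(bot.job_done())
E
```

```text
the job is handed in; nothing more can be done
None
```

The stub is pressed out of the wheel and the drift is back in its wooden holder. The job was handed in at about 22 s of the 72 s. I never saw the stub lying in the tray itself.

- **Pressing:** I took the blue drift and found the bore about 4 mm off the seat centre with the wrist camera, so it went in at the first try. I pressed in steps of about 1 mm. The readings between steps showed at most about 8 N, which is roughly 3 mm of seat travel. The force then fell away to the tool's own weight.
- **Drift and gripper:** After release the drift hangs upright in its hole with the collar seated. The gripper is open and about 22 cm clear of it.
- **Stub:** The wrist picture shows the bore empty, with the red tray visible through it. No picture shows the stub on the bench either. That it lies in the tray is inferred from these and from the force drop.
- **Bystanders:** Nothing in the last pictures looked moved. I did not measure their positions again.

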